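Re-cross and clamp the analyser of a strain viewer

ROBOT

A 6-joint arm with a two-finger parallel gripper is mounted at the origin on a cart in front of the work surface, level with it; the furniture and walls round the work are solid. World frame = base frame: x ahead of the robot, y to its left, z up, the work surface at z = 0. Lengths are in m, angles in rad, forces in N, time in s.
With the tool pointing down it reaches from about 0.375 to 0.975 m from the base axis. Payload 3.8 kg.
Tool frame: the origin (TCP) lies on the centre line of the jaws, within the pads' length; the fingertips stand 14 mm ahead of it and the grasp point (between the pads) lies 5 mm behind it; z points along the fingers, y is the line along which they close (so a half turn about z gives the same grasp; the last joint's range is limited). The gripper opens to 85 mm and grips with 20 to 120 N. Pads are 22 mm wide; open, the fingers measure 114 mm over their backs; the gripper's body (76 mm by 85 mm) begins 54 mm behind the grasp point. The pads swing forward as they close: fully open they stand 13 mm farther back than shut.
Start: joints at [1.067, 0.264, 1.604, -0, 1.274, -0.037], TCP at [0.304, 0.603, 0.245] pointing down, gripper open.
Joint ranges: [-2.63, 2.63], [-0.94, 2.18], [0.31, 2.57], [-1.31, 4.45], [0, 2.66], [-2.55, 2.55]. Speed limits (rad/s): [2.57, 2.57, 3.14, 3.14, 3.14, 3.14].

INTERFACE

Orientations are given as a rotation vector (axis times angle).
In Python, from workcell import bot, eyes, spot_in gives the robot as it stands.
- The arm moves only by the tool carry_out, never from a script. Its argument "series" is text: rows parted by semicolons, each of 4 numbers parted by spaces: the shift along the world's x, y, z in m, then the turn about the world's z in degrees. In form: tx ty tz roll; .... A call has 1 to 20 rows; each row shifts and turns the commanded pose from where the row before left it; what a row does not reach is not made up. A row lasts 1/8 s, in which the tool goes at most 62.5 mm and 10.7 degrees, less where a joint would pass 70% of its speed; a pose out of reach is approached as far as the arm can. A call is refused whole if a number of a shift passes 0.0625 or a number of a turn 10.7, either way. A call with a gripper value outside its range is refused whole. "jaw" is the gripper command: -1 is shut, 1 is fully open, values between are in proportion, set as the call begins (left out, the last holds). The fingers move at their own pace and stop on an object; "grip_force" is the grip in N (left out, the last holds). Time passes only in rows, so rows that do not move let the fingers close. It gives the time, the measured TCP pose, the force, the opening and the grip force at its end, in the units of the state.
- bot.read_state(): the state, without advancing time (a new reading comes with each control period).
- eyes.read_camera(name): name is "side" or "top" or "wrist"; returns (picture, depth): 420x560x3 uint8, blue, green, red; 420x560 float32, m along the optical axis (not along the pixel's ray), 0 where there is no reading.
- eyes.get_calibration(name): a dict with "K" (3x3 intrinsics, pixels), "position" and "rotation" of the camera in the world; the wrist camera has in their place "T_tool_cam" (4x4, takes a point from camera to tool coordinates, whose origin is the TCP and whose axes are the flange's). Camera axes: x right, y down, z forward; pixel columns grow to the right and rows downward; lengths in m; the calibration is good to about 2 mm. The wrist camera is an equidistant fisheye: a pixel r from the principal point sees the ray r / f radians off the axis. A picture is of the moment at which its call begins: read the wrist's pose just before it. get_calibration takes no time and is no camera call.
- bot.finish_job(): hands the job in; it is judged then, once.
Trained networks look in the newest picture that a camera, given by its name, has taken for a name from the list of things; names that differ only in an ending like _2 or _b are one class to them, and where a whole thing is asked for, a point or a joint stands for the part that bears it (a point fixed in the world has none). Each returns a list of dicts, best first, with "score" (0 to 1); they miss things now and then, are a little off and sometimes report something else, mostly with a low value. They report only what shows in the picture. A call takes as long as a camera call.
- spot_in(camera, target): "rect" ([centre column, centre row, width, height] in pixels, round what is visible of it).
The state is a dict: "time": time; "q": joint angles; "joint_vel": joint speeds; "joint_torque": joint torques, N m; "tool_pos": TCP position; "tcp_rot": TCP orientation; "wrist_force": force on the tool from outside, world axes, zero at the start; "torque": the same for the moment, N m; "width": opening from 0.0 (shut) to 1.0 (fully open); "grip_force": force on a finger pad.
Only numpy, scipy, OpenCV 4.12 (cv2) and the standard library are available. Lean on these libraries where they do the work, as an engineer would, in place of code of your own. Each camera call takes 0.05 s, during which the arm holds its last target. There are 200 camera calls.

TASK

The analyser of the strain viewer is clamped at the wrong angle. Using the fingers only to push, never to pinch or lift, swing the clamp lever fully out to free the ring, push the ring's lever round until its index line stands on the crossed-polars mark (the heavy line with the arrowhead on the scale), then swing the clamp lever fully back in so that the ring is clamped there. Leave the beaker standing on the viewer's window and everything else on the bench where it is.

Things in the scene. Friction and masses are not known exactly. Their poses are not given: they have to be found in the camera images.
- viewer: Strain viewer, fixed: white light base 210 x 170 x 55 mm with a round window, a steel column 82 mm behind the origin (246 mm tall) and on it the level analyser head, radius 66 mm, 153 to 188 mm high, its axis 12 mm in front of the origin. Origin: centre of the underside of the base; x from front to rear (the front faces the robot), y to the left seen from the front, z up.
- axis (a point): Vertical turning axis of the analyser ring, centre of the head, 190 mm above the bench (2 mm above the top of the scale plate). Axes as the viewer.
- crossed_mark (a point): Outer end of the crossed mark on the rim of the fixed aluminium scale plate (radius 62 mm, top 188 mm above the bench): the one heavy radial line, 15 mm long, with an engraved arrowhead, straight to the front (viewer -x) of the axis. The other lines are thin: every 5 degrees, 30 left to 60 right of the mark.
- analyser (a joint): Angle (rad) of the black knurled ring under the scale plate, with its lever: 0 with the index line on the crossed mark, growing to the right of it (counterclockwise seen from above). Stops at -0.55 and 1.1; starts at 0.45 to 1.0. Free, it turns at about 1.2 N at the tab and stays where it is left; clamped, the brake holds it up to about 10 N.
- index_line (a point): Inner end of the black index line on top of the lever's flat bar (9 mm wide), 65.5 mm from the axis and 178 mm above the bench, just outside the rim of the scale plate.
- lever_tab (a point): Centre of the upright thumb tab at the outer end of the ring's lever, 106 mm from the axis, 194 mm above the bench: 24 mm long radially, 11 mm thick, its rubber pads reach from 178 to 210 mm high, its top is 211 mm high. x of this point points along the lever towards the axis, z up.
- clamp (a joint): Angle (rad) of the clamp lever on the left of the head: 0 fully in, clamped (lever points to the front, viewer -x), growing as it swings out to the left (clockwise seen from above); 1.3 fully out at its stop (points left, viewer +y). It presses a brake shoe on the ring's rim; the ring is free beyond 0.9. Starts at 0 to 0.06, takes up to about 8 N at the tab, stays where it is left.
- pivot (a point): Pivot axis of the clamp lever, 92 mm to the left of the head's axis, 190 mm above the bench. Axes as the viewer.
- clamp_tab_site (a point): Centre of the upright thumb tab at the end of the clamp lever, 60 mm from its pivot, 194 mm above the bench; same size as the other tab (24 x 11 mm, pads 178 to 210 mm high). x points along the lever to its pivot.
- beaker: Small glass beaker under test, 59 mm wide, 67 mm tall, loose on the window under the head; origin at the centre of its underside. Stays there.
- beaker_a: Loose glass beaker 47 x 52 mm on the white tray at the left. Bystander.
- beaker_b: Loose smaller glass beaker 43 x 47 mm on the tray. Bystander.
- flask_a: Loose conical flask 60 x 100 mm on the tray. Bystander.
- amber_bottle: Loose brown bottle 86 x 184 mm, at the back left. Bystander.
- dropper_bottle: Loose small brown bottle 34 x 61 mm, back right. Bystander.
- stopper_small: Loose rubber stopper 27 x 24 mm, front left. Bystander.
- stopper_large: Loose rubber stopper 34 x 24 mm, front left. Bystander.
- forceps: Loose steel tweezers 127 mm long, front right. Bystander.
- petri: Loose glass petri dish 90 x 16 mm, front centre. Bystander.

How it is judged:
By the outcome, as a careful person would: the job done as asked, in the order asked, and still so for the second after the job is handed in, with the robot touching nothing.
It also fails if it takes over 70 s, if anything falls off the work surface, if the arm or the gripper's body presses on something with over 40 N, if the wrist force passes 120 N, or if a joint passes its speed limit or range.

## Working session

There is one attempt and no reset: what is moved stays moved. The work goes in short steps, Python scripts to look and compute and a tool call to move; the robot and the scene stay as the last step left them, time stands still between calls to the robot, and variables do not carry over. Pictures are saved under pics/ and viewed, at most 10 in all, crops included, and the job is handed in when it is done.

Besides the shell and the picture viewer there is one more tool, called after "Call:" as name(argument=value, ...), one argument or row to a line, values as JSON. carry_out: Moves the arm, as the interface text tells. Its arguments: {"type":"object","properties":{"series":{"type":"string"},"jaw":{"type":"number"},"grip_force":{"type":"number"}},"required":["series"]}

```bash
mkdir -p pics; ls; cat > h.py <<'E'
import numpy as np, cv2
from workcell import bot, eyes, spot_in
def world(cam,u,v,d):
    c=eyes.get_calibration(cam);K=np.array(c["K"])
    p=np.array([(u-K[0,2])/K[0,0]*d,(v-K[1,2])/K[1,1]*d,d])
    return np.array(c["rotation"])@p+np.array(c["position"])
def proj(cam,P):
    c=eyes.get_calibration(cam);K=np.array(c["K"])
    p=np.array(c["rotation"]).T@(np.array(P)-np.array(c["position"]));p=K@p
    return p[:2]/p[2]
def at_z(cam,u,v,z):
    a=world(cam,u,v,1.0);o=np.array(eyes.get_calibration(cam)["position"])
    return o+(a-o)*(z-o[2])/(a[2]-o[2])
E
python3 - <<'E'
from h import *
s=bot.read_state();print({k:np.round(s[k],3) for k in s})
for c in ("top","side"):
    p,d=eyes.read_camera(c);cv2.imwrite(f"pics/{c}0.png",p);np.save(f"{c}0.npy",d)
    k=eyes.get_calibration(c);print(c,k["position"],np.round(k["rotation"],2).tolist(),np.array(k["K"])[0,0])
    for t in ("viewer","lever_tab","clamp_tab_site","index_line","crossed_mark","axis","pivot","beaker"):
        r=spot_in(c,t)[:2]
        for x in r:
            u,v=x["rect"][:2];dd=d[int(v),int(u)]
            print(c,t,round(x["score"],2),np.round(x["rect"],1),np.round(world(c,u,v,dd),3))
E
```

```text
pics
{'time': np.float64(0.0), 'q': array([ 1.067,  0.265,  1.605, -0.   ,  1.274, -0.037]), 'joint_vel': array([-0.002, -0.002,  0.001,  0.001, -0.   , -0.001]), 'joint_torque': array([-1.0000e-03, -5.1512e+01, -3.6730e+01, -0.0000e+00,  1.3000e-02,
       -0.0000e+00]), 'tool_pos': array([0.303, 0.602, 0.244]), 'tcp_rot': array([-7.260e-01, -3.056e+00,  3.000e-03]), 'wrist_force': array([-0.07 ,  0.654,  0.102]), 'torque': array([-0.004,  0.041,  0.057]), 'grip_force': np.float64(0.0), 'width': np.float64(1.001)}
top [0.29981197 0.02630833 1.59874092] [-2.17, 2.13, -0.16] 416.4858575110432
top viewer 0.63 [266.2 199.3  63.3  70.2] [ 0.086 -0.188  1.385]
top lever_tab 0.57 [275.5 209.2  35.7  37.5] [ 0.089 -0.185  1.388]
top clamp_tab_site 0.66 [240.7 204.5   7.5  20.2] [0.317 0.043 1.616]
top index_line 0.97 [275.9 207.7  35.2  39.7] [ 0.075 -0.198  1.374]
top crossed_mark 0.59 [268.3 198.6  59.2  69.1] [ 0.064 -0.209  1.363]
top axis 0.66 [390.8 173.3   9.9  10.6] [-1.174 -1.448  0.125]
top pivot 0.87 [268.5 199.3  60.4  75. ] [ 0.067 -0.206  1.366]
top beaker 0.63 [174.8 235.3  13.7  13. ] [1.118 0.845 2.417]
side [0.38150173 1.11952535 0.77547105] [-0.18, 2.67, -1.51] 454.46104346547435
side viewer 0.56 [266.  220.4  87.8 100.7] [-1.258 -0.52  -0.864]
side lever_tab 0.7 [337.5 278.6  14.6   9.2] [-0.918 -0.18  -0.524]
side lever_tab 0.56 [277.6 196.6  60.4  39.4] [-1.539 -0.801 -1.145]
side clamp_tab_site 0.81 [273.6 211.9  37.1  18.5] [-1.347 -0.609 -0.953]
side index_line 0.89 [279.6 193.4  59.8  38.4] [-1.591 -0.853 -1.197]
side crossed_mark 0.95 [267.4 218.8  88.3 102.7] [-1.276 -0.538 -0.882]
side axis 0.92 [267.9 219.4  85.3 102.6] [-1.274 -0.536 -0.88 ]
side pivot 0.98 [269.7 218.8  90.  101.2] [-1.468 -0.73  -1.074]
side beaker 0.63 [305.8 342.2  17.6  31.8] [-0.346  0.392  0.048]
side beaker 0.6 [267.2 323.9  17.9  25.5] [-0.475  0.263 -0.081]
```

The calibration's rotation is a rotation vector, so I'm fixing the helper and viewing the pictures.

```bash
sed -i 's/np.array(c\["rotation"\])/cv2.Rodrigues(np.array(c["rotation"],float))[0]/' h.py
sed -i 's/^def proj/def proj/' h.py
python3 - <<'E'
from h import *
R={"top":dict(viewer=(266.2,199.3),levertab=(275.5,209.2),clamp=(240.7,204.5),idx=(275.9,207.7)),"side":dict(viewer=(266,220.4),clamp=(273.6,211.9),ring=(279.6,193.4))}
for c in R:
    d=np.load(f"{c}0.npy")
    for k,(u,v) in R[c].items(): print(c,k,np.round(world(c,u,v,d[int(v),int(u)]),3))
t=cv2.imread("pics/top0.png");s=cv2.imread("pics/side0.png")
a=cv2.resize(t[140:260,200:340],(700,600),interpolation=3); cv2.imwrite("pics/t1.png",a)
b=cv2.resize(s[150:290,200:360],(686,600),interpolation=3); cv2.imwrite("pics/s1.png",b)
E
```

```text
top viewer [0.555 0.082 0.18 ]
top levertab [0.522 0.049 0.176]
top clamp [0.564 0.187 0.008]
top idx [0.527 0.048 0.178]
side viewer [0.552 0.167 0.16 ]
side clamp [0.537 0.137 0.168]
side ring [0.534 0.049 0.174]
```

View pics/t1.png

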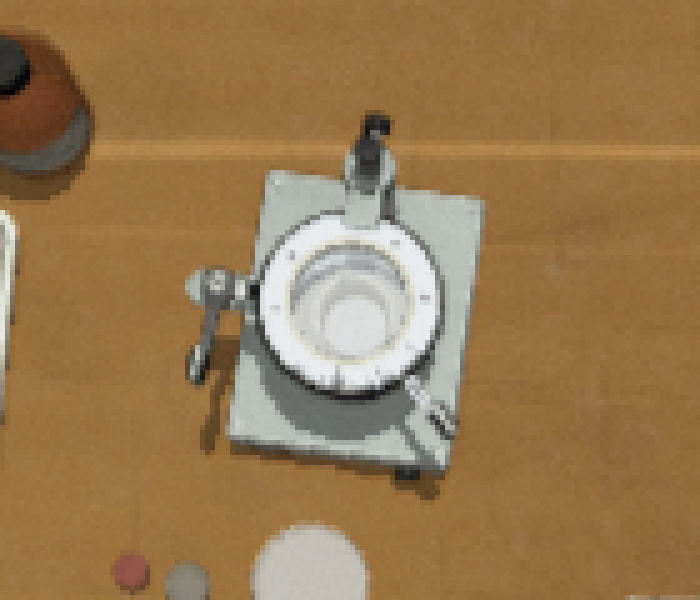

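View pics/s1.png

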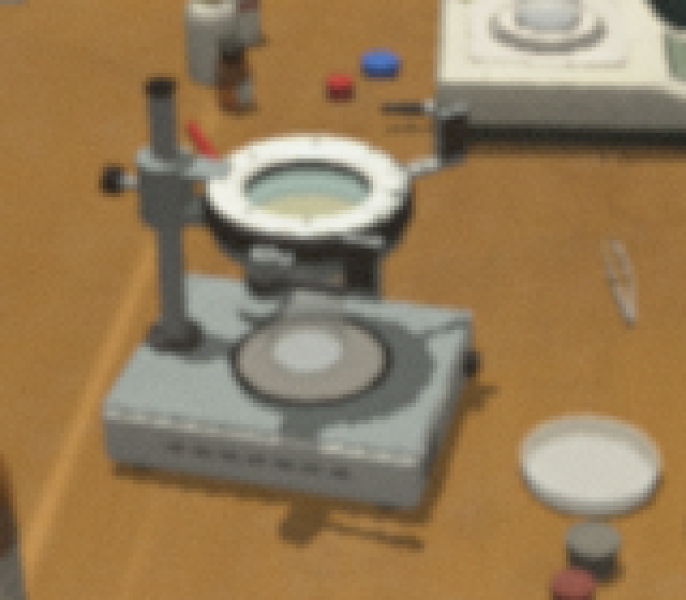

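View pics/top0.png

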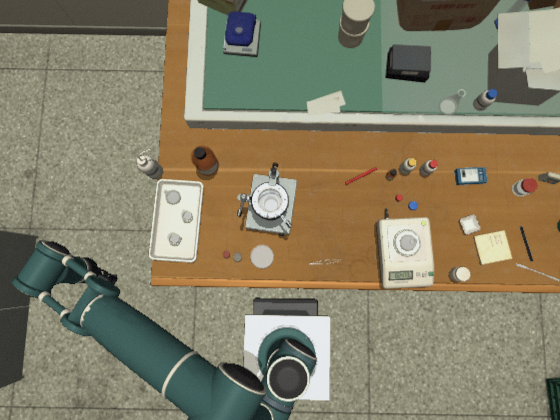

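The top crop (5x, offset 200,140) shows the head centre at about (350,303), the clamp lever's pivot at (215,288) and its tab at (198,365). The ring tab is at (440,418), the heavy mark near (338,380) and the column top at (376,122). The side crop shows the same: clamp in front-left, ring lever on the right. The whole view shows clear space around the viewer.

```bash
python3 - <<'E'
from h import *
f=lambda u,v,z:at_z("top",200+u/5,140+v/5,z)
P=dict(c=f(350,303,.188),piv=f(215,288,.195),ctab=f(198,365,.205),rtab=f(440,418,.205),mark=f(338,380,.188),col=f(376,122,.246))
for k in P: print(k,np.round(P[k],3))
# base corners z=.055
B=[f(*x,.055) for x in((268,172),(483,200),(447,467),(230,437))]
print(np.round(B,3)); print("base c",np.round(np.mean(B,0),3))
e=(B[0]-B[3]+B[1]-B[2]);print("yaw base",np.degrees(np.arctan2(e[1],e[0])))
for a,b in(("c","col"),("mark","c"),("c","piv")):
    d=P[b]-P[a];print(a,b,np.linalg.norm(d[:2]).round(3),np.degrees(np.arctan2(d[1],d[0])).round(1))
d=np.load("top0.npy");vs,us=np.mgrid[180:228,245:300]
W=np.array([world("top",u,v,d[v,u]) for u,v in zip(us.ravel(),vs.ravel())])
m=abs(W[:,2]-.188)<.005;q=W[m];print(m.sum(),q.mean(0))
r=cv2.minEnclosingCircle(np.float32(q[:,:2]));print(r)
# side-view check
s=lambda u,v,z:np.round(at_z("side",200+u*160/686,150+v*140/600,z),3)
print("side ctab top",s(362,240,.211),"rtab top",s(455,105,.211),"centre",s(308,187,.188),"coltop",s(160,85,.246))
E
```

```text
c [0.549 0.069 0.188]
piv [0.557 0.161 0.195]
ctab [0.502 0.17  0.205]
rtab [0.469 0.006 0.205]
mark [0.496 0.076 0.188]
col [0.662 0.052 0.246]
[[ 0.673  0.137  0.055]
 [ 0.654 -0.027  0.055]
 [ 0.45  -0.002  0.055]
 [ 0.47   0.16   0.055]]
base c [0.562 0.067 0.055]
yaw base -6.609580556392576
c col 0.114 -8.3
mark c 0.054 -7.5
c piv 0.093 85.3
578 [0.55341894 0.07065377 0.18764758]
((0.5344918966293335, 0.06282281130552292), 0.08758416026830673)
side ctab top [0.504 0.176 0.211] rtab top [ 0.467 -0.     0.211] centre [0.551 0.078 0.188] coltop [0.644 0.065 0.246]
```

Viewer yaw is about -7° and the axis is near (0.550, 0.070). The clamp tab is at (0.501, 0.169) and the ring tab at (0.469, 0.004), at about 0.8 rad. These agree with the given sizes. I'll move to above the clamp lever's inner side with the jaws shut.

Call:
carry_out(
  series="0.019 -0.046 0.006 2;0.019 -0.046 0.006 2;0.019 -0.046 0.006 2;0.019 -0.046 0.006 2;0.019 -0.046 0.006 2;0.019 -0.046 0.006 2;0.019 -0.046 0.006 2;0.019 -0.046 0.006 2;0.019 -0.046 0.006 2;0.019 -0.046 0.006 2;0 0 0 0;0 0 0 0",
  jaw=-1,
  grip_force=40,
)

```text
time: 2.4
tool_pos: [0.4936, 0.1429, 0.3053]
tcp_rot: [-0.187, -3.136, -0.001]
wrist_force: [0.0, 0.0, 0.6]
width: -0.003
grip_force: 0.0
```

```bash
cat >> h.py <<'E'
from scipy.spatial.transform import Rotation as Ro
def wcam():
    s=bot.read_state();p,d=eyes.read_camera("wrist")
    T=np.eye(4);T[:3,:3]=Ro.from_rotvec(s["tcp_rot"]).as_matrix();T[:3,3]=s["tool_pos"]
    c=eyes.get_calibration("wrist");return s,p,d,T@np.array(c["T_tool_cam"]),np.array(c["K"])
def wray(T,K,u,v):
    x,y=u-K[0,2],v-K[1,2];r=np.hypot(x,y)+1e-9;t=r/K[0,0]
    return T[:3,:3]@np.array([np.sin(t)*x/r,np.sin(t)*y/r,np.cos(t)])
def wz(T,K,u,v,z):
    a=wray(T,K,u,v);return T[:3,3]+a*(z-T[2,3])/a[2]
def wproj(T,K,P):
    p=T[:3,:3].T@(np.asarray(P,float)-T[:3,3]);t=np.arctan2(np.hypot(p[0],p[1]),p[2]);n=np.hypot(p[0],p[1])
    return K[:2,2]+K[0,0]*t*p[:2]/n
E
python3 - <<'E'
from h import *
s,p,d,T,K=wcam();np.savez("w1.npz",T=T,K=K,d=d);print(np.round(s["tool_pos"],4),np.round(s["tcp_rot"],3),np.round(T,3).tolist(),K.tolist())
cv2.imwrite("pics/w1.png",cv2.resize(p,(800,600),interpolation=3))
E
```

```text
[0.4936 0.1429 0.3053] [-1.870e-01 -3.136e+00 -1.000e-03] [[0.119, 0.953, 0.28, 0.423], [0.993, -0.115, -0.032, 0.152], [0.001, 0.282, -0.959, 0.435], [0.0, 0.0, 0.0, 1.0]] [[325.19226210127806, 0.0, 276.38967998562987], [0.0, 325.19226210127806, 206.3072553219597], [0.0, 0.0, 1.0]]
```

View pics/w1.png

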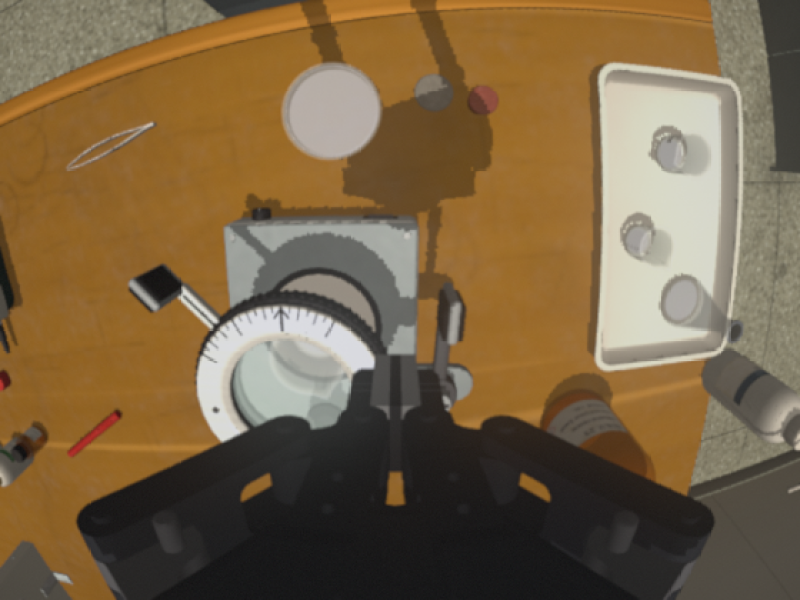

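The wrist view (x1.43) shows the heavy arrowed mark at (281,308), the ring tab's top at (158,283), the index inner end near (217,325), and the clamp tab at (450,305) with its pivot at (455,382). The fingers are over the gap between the clamp lever and the head.

```bash
python3 - <<'E'
from h import *
z=np.load("w1.npz");T,K=z["T"],z["K"]
g=lambda u,v,h:wz(T,K,u*.7,v*.7,h)
for n,u,v,h in(("mark",281,306,.188),("mark_in",282,331,.188),("rtab",155,286,.205),("idx",217,325,.178),("ctab",447,300,.205)):print(n,np.round(g(u,v,h),4))
# plate rim front fit
rim=np.array([g(u,v,.188)[:2] for u,v in((198,385),(205,350),(222,327),(248,312),(281,305),(318,308),(350,322),(374,343),(384,352))])
A=np.c_[2*rim,np.ones(len(rim))];x=np.linalg.lstsq(A,(rim**2).sum(1),rcond=None)[0];print("fit",x[:2],np.sqrt(x[2]+x[:2]@x[:2]))
# given R=.062
from scipy.optimize import least_squares
print(least_squares(lambda c:np.hypot(*(rim-c).T)-.062,x[:2]).x)
E
```

```text
mark [0.4935 0.0789 0.188 ]
mark_in [0.5086 0.0765 0.188 ]
rtab [0.4684 0.0112 0.205 ]
idx [0.5038 0.0321 0.178 ]
ctab [0.4957 0.1712 0.205 ]
fit [0.55776767 0.07489532] 0.0653760761848494
[0.55349773 0.07482523]
```

Call:
carry_out(
  series="0.001 -0.003 -0.02 0;0 0 -0.03 0;0 0 -0.03 0;0 0 -0.024 0;0 0 0 0;0.0008 0.007 0 0;0 0 0 0",
)

```text
time: 3.32
tool_pos: [0.4965, 0.1478, 0.2026]
tcp_rot: [0.183, 3.134, 0.001]
wrist_force: [-0.0, 0.3, 1.4]
width: 0.002
grip_force: 0.0
```

Call:
carry_out(
  series="-0.0018 0.0109 0 -9;-0.0001 0.011 0 -9;0.0016 0.0109 0 -9;0.0033 0.0105 0 -9;0.0049 0.0098 0 -9;0.0064 0.009 0 -9;0.0077 0.0078 0 -9;0.0089 0.0065 0 -9;0 0 0 0;0 0 0 0",
)

```text
time: 4.58
tool_pos: [0.5268, 0.2234, 0.2019]
tcp_rot: [1.989, 2.431, 0.002]
wrist_force: [-0.2, -0.3, 0.6]
width: -0.001
grip_force: 0.0
```

```bash
python3 - <<'E'
from h import *
s,p,d,T,K=wcam();np.savez("w2.npz",T=T,K=K,d=d)
cv2.imwrite("pics/w2.png",cv2.resize(p,(800,600),interpolation=3))
E
```

```text
(no output)
```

View pics/w2.png

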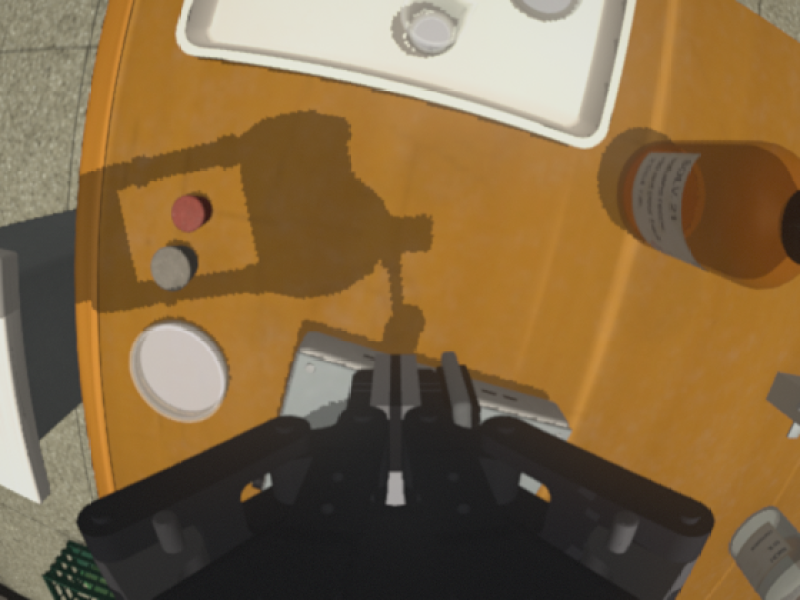

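The clamp tab at (457,385) now stands against the finger's right side and the lever points nearly left. I'll push in small steps to the stop.

Call:
carry_out(
  series="0.004 0.0025 0 -3;0.004 0.002 0 -2;0.004 0.0015 0 0;0 0 0 0",
)

```text
time: 5.12
tool_pos: [0.5368, 0.2284, 0.201]
tcp_rot: [-2.094, -2.339, 0.007]
wrist_force: [-7.1, -3.7, 3.7]
width: -0.003
grip_force: 3.8
```

Call:
carry_out(
  series="0.003 0.0005 0 0;0.003 0.0005 0 0;0 0 0 0",
)

```text
time: 5.5
tool_pos: [0.5379, 0.2288, 0.2006]
tcp_rot: [-2.09, -2.334, 0.021]
wrist_force: [-23.0, -5.1, 12.9]
width: -0.002
grip_force: 11.4
```

The lever is at its stop: 23 N with no further travel. I'll retract, lift, and cross to the far side of the ring's lever.

Call:
carry_out(
  series="-0.018 -0.004 0 0;0 0 0.02 0;0 0 0.03 0;-0.008 -0.049 0.01 6.5;-0.008 -0.049 0.01 6.5;-0.008 -0.048 0 6.5;-0.008 -0.049 0 6.5;-0.009 -0.049 0 6.5;0 0 0 0;0 0 0 0",
)

```text
time: 6.75
tool_pos: [0.4868, -0.0178, 0.2728]
tcp_rot: [1.36, 2.829, 0.003]
wrist_force: [-0.3, 0.6, 0.0]
width: -0.0
grip_force: 0.0
```

```bash
python3 - <<'E'
from h import *
s,p,d,T,K=wcam();np.savez("w3.npz",T=T,K=K,d=d)
cv2.imwrite("pics/w3.png",cv2.resize(p,(800,600),interpolation=3))
t,_=eyes.read_camera("top");cv2.imwrite("pics/t3.png",t)
E
```

```text
(no output)
```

View pics/w3.png

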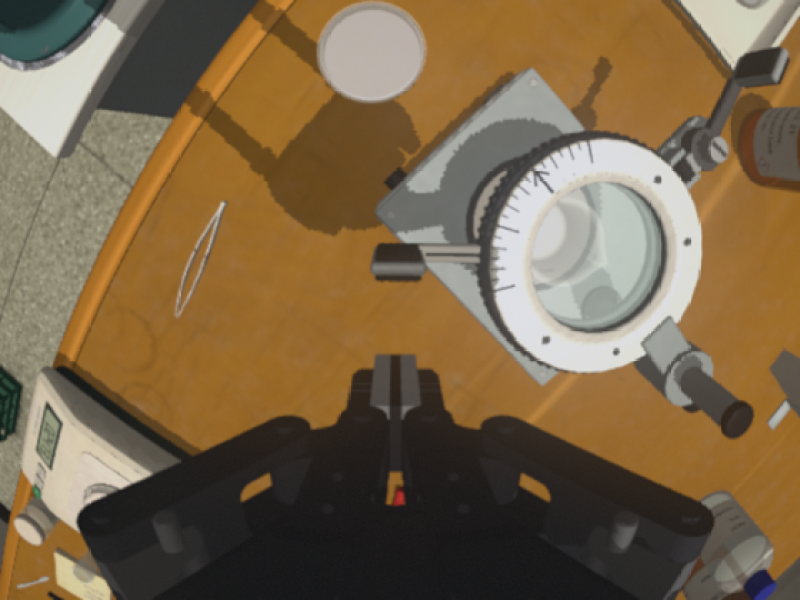

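The clamp lever points fully out (upper right). The ring tab is at (397,258) straight ahead of the fingers, its index is at about (484,248), and the heavy mark runs from (535,172) to (552,192).

```bash
python3 - <<'E'
from h import *
from scipy.optimize import least_squares
z=np.load("w3.npz");T,K=z["T"],z["K"]
img=cv2.resize(cv2.imread("pics/w3.png"),(560,420))
g=lambda u,v,h:wz(T,K,u*.7,v*.7,h)[:2]
rim=np.array([g(u,v,.188) for u,v in((497,310),(491,255),(499,220),(513,195),(533,170),(560,153),(590,144),(672,175),(695,215),(701,250),(692,290),(565,370),(600,374))])
x=least_squares(lambda c:np.hypot(*(rim-c[:2]).T)-c[2],[.55,.07,.06]).x;print("fit",x,np.round(1000*(np.hypot(*(rim-x[:2]).T)-x[2]),1))
C=x[:2]
for n,u,v,h in(("mark",534,171,.188),("mark_in",551,190,.188),("idx",484,247,.178),("rtab",397,250,.211),("ctab",765,62,.211)):
    p=g(u,v,h);q=p-C;print(n,np.round(p,4),np.hypot(*q).round(4),np.degrees(np.arctan2(q[1],q[0]))%360)
E
```

```text
fit [0.55534612 0.06947094 0.06119884] [ 0.1 -0.   0.3 -0.2  0.4 -0.1 -0.2 -0.6  0.1  1.  -0.7 -1.   0.8]
mark [0.4951 0.0783] 0.0609 171.6567756619034
mark_in [0.5074 0.0771] 0.0485 170.89593614158997
idx [0.5028 0.0348] 0.0629 213.42216989456833
rtab [0.466  0.0113] 0.1066 213.07220757324055
ctab [0.5487 0.2125] 0.1432 92.66168232200003
```

The rim fit is good (under 1 mm): axis (0.555, 0.0695), mark direction 171.6°, lever at 213.2°. That means about 42° to turn. I'll descend and push, stopping short of the mark.

Call:
carry_out(
  series="0 0 -0.03 2;0 0 -0.03 2;0 0 -0.011 0;-0.0074 0.0063 0 -5;-0.0067 0.0069 0 -5;-0.0061 0.0074 0 -5;-0.0055 0.0079 0 -5;-0.0048 0.0084 0 -5;-0.004 0.0088 0 -5;-0.0032 0.0091 0 -5;-0.0024 0.0093 0 -5;-0.0008 0.0047 0 -2;0 0 0 0;0 0 0 0",
)

```text
time: 8.6
tool_pos: [0.445, 0.0513, 0.2008]
tcp_rot: [2.205, 2.237, 0.001]
wrist_force: [-0.7, -0.3, -0.6]
width: 0.002
grip_force: 0.0
```

```bash
python3 - <<'E'
from h import *
s,p,d,T,K=wcam();np.savez("w4.npz",T=T,K=K,d=d);np.savez_compressed("w4p.npz",p=p)
q=wproj(T,K,[.495,.0783,.188]);print(q)
u,v=np.clip(q.astype(int)-[100,75],0,[359,269]);print(u,v)
cv2.imwrite("pics/w4.png",cv2.resize(p[v:v+150,u:u+200],(800,600),interpolation=3))
E
```

```text
[381.43288698 215.84199957]
281 140
```

View pics/w4.png

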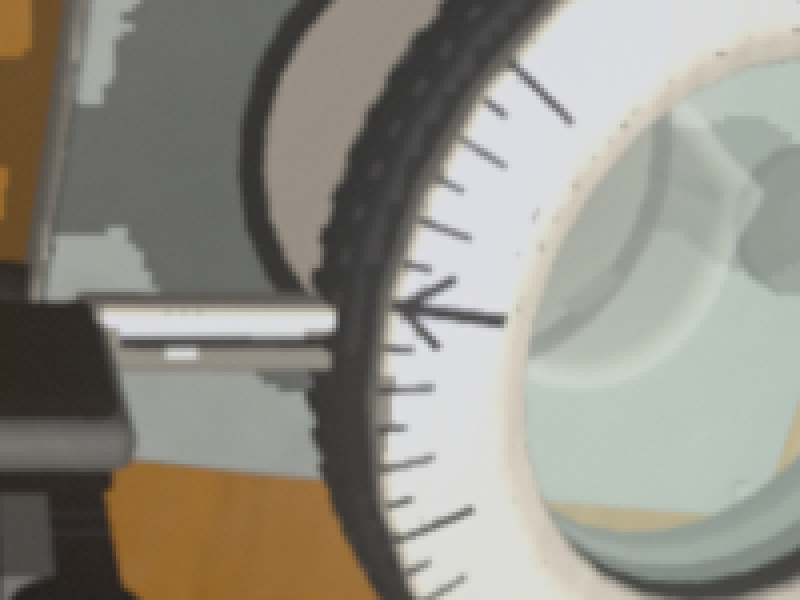

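The mark runs from view (398,304) to (502,321). The bar's dark index line is at about y=339, ending near (330,339), so it is just short of the mark.

```bash
python3 - <<'E'
from h import *
z=np.load("w4.npz");T,K=z["T"],z["K"]
g=lambda u,v,h:wz(T,K,281+u/4-.4,140+v/4-.4,h)[:2]
from scipy.optimize import least_squares
rim=np.array([g(u,v,.188) for u,v in((408,560),(388,500),(379,440),(382,380),(392,310),(405,255),(430,185),(465,120),(510,60))])
C=least_squares(lambda c:np.hypot(*(rim-c).T)-.062,[.55,.07]).x;print(C,np.round(1000*(np.hypot(*(rim-C).T)-.062),1))
for Cc in (C,np.array([.5553,.0695])):
  for n,u,v,h in(("mark",398,304,.188),("mark_in",502,321,.188),("idx",330,339,.178),("idxo",150,339,.178)):
    p=g(u,v,h);q=p-Cc;print(n,np.round(p,4),np.hypot(*q).round(4),(np.degrees(np.arctan2(q[1],q[0]))%360).round(2))
# mark line direction
m=g(502,321,.188)-g(398,304,.188);i=g(330,339,.178)-g(150,339,.178)
for w in(m,i):print(np.degrees(np.arctan2(-w[1],-w[0]))%360)
E
```

```text
[0.5552696  0.07167172] [-0.3  0.   0.3 -0.  -0.1  0.1  0.2  0.1 -0.4]
mark [0.4943 0.0784] 0.0613 173.69
mark_in [0.5083 0.0763] 0.0472 174.35
idx [0.4891 0.0704] 0.0661 181.06
idxo [0.4658 0.0703] 0.0895 180.87
mark [0.4943 0.0784] 0.0616 171.68
mark_in [0.5083 0.0763] 0.0475 171.74
idx [0.4891 0.0704] 0.0662 179.18
idxo [0.4658 0.0703] 0.0895 179.48
171.48020287505312
180.3193995208551
```

Call:
carry_out(
  series="-0.0006 0.004 0 -2;-0.0004 0.004 0 -2;-0.0002 0.0035 0 -2;0 0 0 0;0 0 0 0",
)

```text
time: 9.28
tool_pos: [0.4434, 0.0624, 0.2003]
tcp_rot: [-2.32, -2.118, -0.0]
wrist_force: [-0.1, 0.0, -0.2]
width: 0.001
grip_force: 0.0
```

```bash
cat > m.py <<'E'
from h import *
import sys
n=sys.argv[1]
s,p,d,T,K=wcam();np.savez(f"w{n}.npz",T=T,K=K,p=p);print(s["tool_pos"])
# rectified view from above: 0.1 mm... mark plane z=.188 outside part at z=.178, stacked along viewer radial; 0.2 mm/px
C=np.array([.5553,.0705]);a=np.radians(172.)
er=np.array([np.cos(a),np.sin(a)]);et=np.array([-er[1],er[0]])
R=np.arange(.044,.094,.000125);t=np.arange(-.02,.02,.0001)
mx=np.zeros((len(t),len(R)),np.float32);my=mx.copy()
for j,r in enumerate(R):
    for i,tt in enumerate(t):
        q=C+er*r+et*tt;mx[i,j],my[i,j]=wproj(T,K,[*q,.188 if r<.0625 else .178])
o=cv2.remap(p,mx,my,cv2.INTER_CUBIC)
cv2.imwrite(f"pics/r{n}.png",cv2.resize(o,(800,600)))
E
python3 m.py 5
```

```text
[0.44342783 0.06237948 0.20029634]
```

View pics/r5.png

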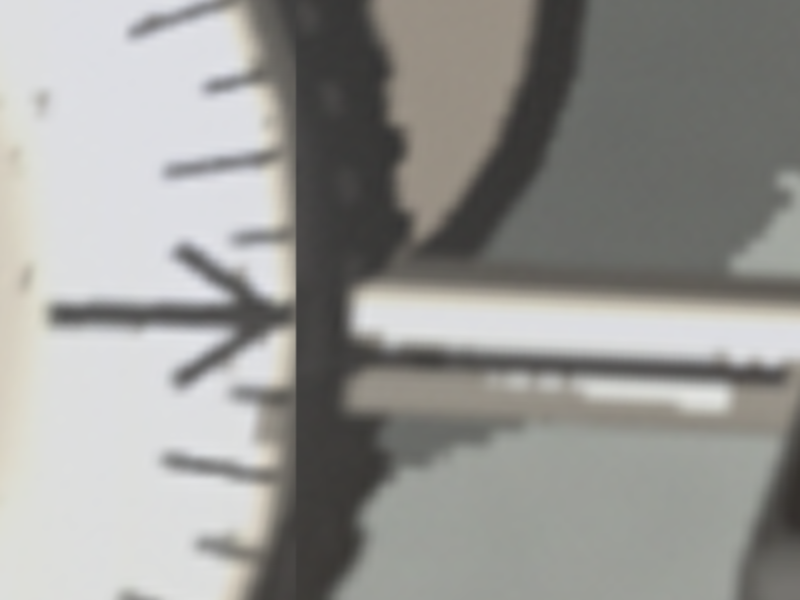

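In this rectified view the index line is 39 px (2.6 mm, about 2.4°) below the mark line. I'll push about 4 mm more.

Call:
carry_out(
  series="0 0.0022 0 -1;0 0.0022 0 -1;0 0 0 0;0 0 0 0",
)

```text
time: 9.82
tool_pos: [0.4434, 0.0671, 0.2003]
tcp_rot: [-2.357, -2.077, -0.0]
wrist_force: [0.4, -0.3, -0.5]
width: 0.002
grip_force: 0.0
```

```bash
python3 m.py 6
```

```text
[0.44340959 0.0670746  0.20026221]
```

View pics/r6.png

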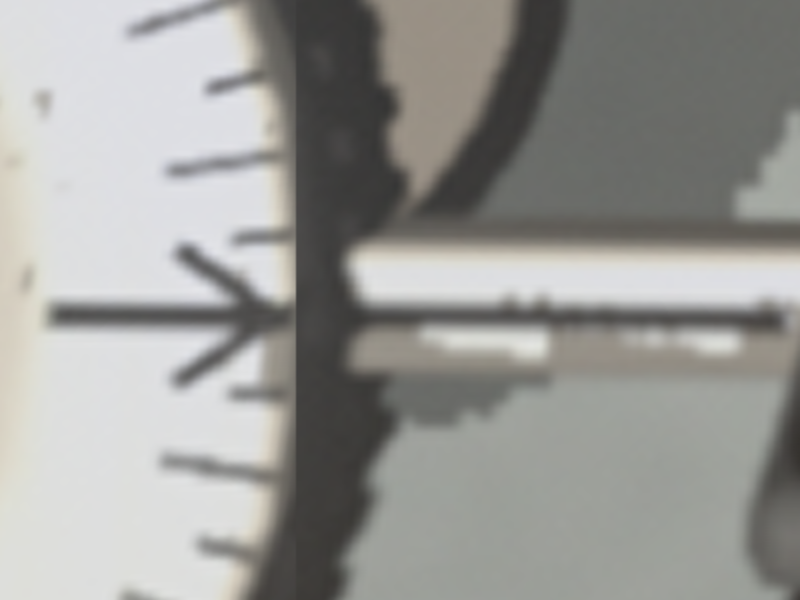

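The index line is now collinear with the crossed mark (both at y≈315). I'll back away, lift, and go behind the clamp lever.

Call:
carry_out(
  series="0 -0.006 0 0;0 -0.006 0 0;0 0 0.035 0;0 0 0.04 0;0.03 0.034 0 3;0.03 0.034 0 3;0.03 0.034 0 3;0.03 0.034 0 3;0.029 0.033 0 3;0 0 0 0;0 0 0 0",
)

```text
time: 11.25
tool_pos: [0.592, 0.2232, 0.2747]
tcp_rot: [-2.066, -2.366, 0.002]
wrist_force: [0.5, -0.8, 0.2]
width: -0.002
grip_force: 0.0
```

```bash
python3 - <<'E'
from h import *
# check clamp tab & free space by side/top difference: detections
s=bot.read_state();print(s["tool_pos"],s["tcp_rot"])
p,d=eyes.read_camera("side");r=spot_in("side","clamp_tab_site")[:2]
for x in r: print(round(x["score"],2),np.round(x["rect"],1))
print(proj("side",[.560,.220,.211]),proj("side",[.560,.220,.178]),proj("side",[.568,.161,.19]))
s,p,d,T,K=wcam();np.savez("w7.npz",T=T,K=K,p=p)
x=spot_in("wrist","amber_bottle")[:1];print(x)
print("tab proj",wproj(T,K,[.560,.220,.211]))
cv2.imwrite("pics/w7.png",cv2.resize(p,(800,600)))
E
```

```text
[0.59203314 0.22322716 0.27472311] [-2.06628158e+00 -2.36582764e+00  2.35225795e-03]
0.53 [261.6 221.1   9.6  21.4]
[258.73113487 213.82063171] [259.13316337 225.50802141] [260.00332737 208.47013702]
[{'rect': [420.2, 110.5, 129.1, 91.1], 'score': 0.6}]
tab proj [226.02819706 227.97525042]
```

Call:
carry_out(
  series="0 0 -0.03 0;0 0 -0.03 0;0 0 -0.014 0;0 0 0 0;-0.0109 -0.0014 0 0;-0.0097 0.0013 0 9;-0.0098 -0.0002 0 9;-0.0097 -0.0018 0 9;-0.0092 -0.0033 0 9;-0.0086 -0.0046 0 9;-0.0078 -0.006 0 9;-0.0068 -0.0071 0 9;-0.0056 -0.0081 0 9;0 0 0 0",
)

```text
time: 13.2
tool_pos: [0.5143, 0.1933, 0.2032]
tcp_rot: [0.283, 3.126, 0.003]
wrist_force: [0.7, 2.7, 0.3]
width: -0.001
grip_force: 0.9
```

Call:
carry_out(
  series="-0.0006 -0.0025 0 1;-0.0005 -0.0025 0 1;0 0 0 0;0 0 0 0",
)

```text
time: 13.7
tool_pos: [0.5136, 0.1876, 0.2014]
tcp_rot: [0.226, 3.133, -0.0]
wrist_force: [-0.1, 3.4, 2.2]
width: -0.005
grip_force: 1.8
```

Call:
carry_out(
  series="-0.0004 -0.0025 0 0;-0.0003 -0.0025 0 0;0 0 0 0;0 0 0 0",
)

```text
time: 14.2
tool_pos: [0.5135, 0.1863, 0.2017]
tcp_rot: [0.227, 3.131, 0.012]
wrist_force: [1.7, 16.2, -0.4]
width: -0.001
grip_force: 7.7
```

Call:
carry_out(
  series="-0.0003 -0.0025 0 0;-0.0003 -0.0025 0 0;0 0 0 0",
)

```text
time: 14.58
tool_pos: [0.5134, 0.1854, 0.2019]
tcp_rot: [0.228, 3.13, 0.025]
wrist_force: [3.3, 29.8, -4.2]
width: 0.001
grip_force: 14.7
```

Firm at the inner stop (30 N, no travel). I'll retract outward, lift, and move to check the ring.

Call:
carry_out(
  series="0.001 0.012 0 0;0.001 0.012 0 0;0 0 0.03 0;0 0 0.04 0;0 0 0.03 0;0 -0.03 0 0;0 -0.03 0 0;0 0 0 0;0 0 0 0",
)

```text
time: 15.7
tool_pos: [0.5138, 0.1416, 0.3009]
tcp_rot: [-0.227, -3.133, 0.0]
wrist_force: [-0.6, 0.6, 0.3]
width: 0.0
grip_force: 0.0
```

```bash
python3 m.py 8; python3 - <<'E'
import cv2,numpy as np
a=cv2.resize(cv2.imread("pics/r8.png"),(400,300));p=np.load("w8.npz")["p"]
b=cv2.resize(p,(800,600))[100:500,100:560]
o=np.zeros((400,860,3),np.uint8);o[:300,:400]=a;o[:,400:]=b
cv2.imwrite("pics/f8.png",cv2.resize(o,(800,372)))
E
```

```text
[0.51375883 0.14158191 0.300918  ]
```

View pics/f8.png

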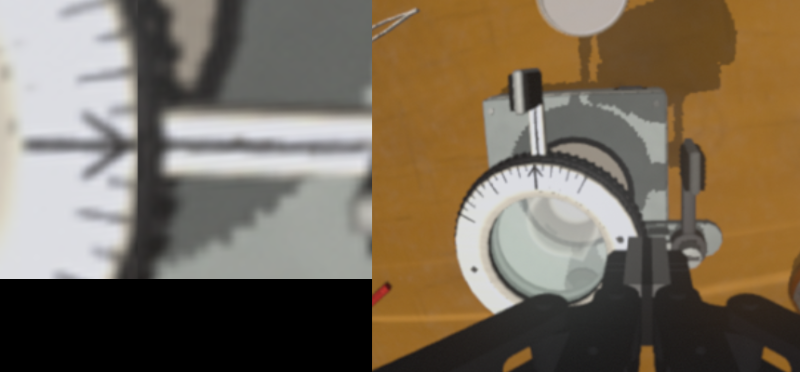

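The index line still stands on the arrowed mark (both at y≈145), the clamp lever is in, and the beaker is in place. The robot touches nothing, so I'm handing in.

```bash
python3 -c "
from workcell import bot
print(bot.finish_job())"
```

```text
the job is handed in; nothing more can be done
None
```

The ring's index line stands on the crossed-polars mark with the clamp lever pushed fully back in to its stop. The beaker is still on the window, and the job was handed in at about 16 s.

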